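Put the tiller gearbox into reverse

TASK

Put the gearbox on the bench into reverse, only pushing with the fingertips and never gripping anything: swing the lock arm on the right of its gate wide open by pushing its upright post towards the robot, then push the gear lever's knob so that the lever comes back out of the far left-hand slot, crosses the neutral channel all the way to the right and goes fully home in the single right-hand slot, the one on the robot's side. Push gently, leave the lock arm open, and leave the tools and the block lying round the gearbox where they are.

Things in the scene. Friction and masses are not known exactly. Their poses are not given: they have to be found in the camera images.
- gearbox: heavy grey cast gearbox of a garden tiller, 256 mm (x, over its shaft stubs) x 148 (y) x 80 high; a turret on top (foot 92 mm in x, y -68 to 50; above it 76 mm in x, y -60 to 42) carries the bright gate plate, top 120 mm above the bench. Origin: on the bench under gate_centre. Seen from the robot x points away (turned at most 0.4 rad), y to the left, z up
- gate_centre (a point): gate plate, top face (axes as gearbox): here the neutral channel, 14 mm wide, along y at x = 0 and ending at y = +-31 mm, meets the middle slots. Slots, 14 mm wide, leave it at y = 24 (left pair, far and near), y = 0 (middle pair) and y = -24 (right: one slot only, on the robot's side: reverse) and end at x = +-27 mm. The tongues between the slots have round ends
- reverse_slot (a point): where the lever's axis passes the plate's top when home in the single right-hand slot: x = -22, y = -24 mm from gate_centre (gearbox axes)
- gear_lever: steel lever, 10 mm rod with black ball knob; origin: its pivot in the case, 75 mm below the plate's top, 45 mm above the bench; z runs up the lever to the knob. It tips both ways, guided by the gate alone; no spring or detent: it stays where left. The knob needs 2 to 3 N; the slots' ends are solid stops, over 30 N counts as forcing. Starts in the left far slot, part or all the way in
- lever_knob (a point): centre of the black ball knob, 30 mm diameter, 130 mm up the lever from the pivot (55 mm above the plate's top when upright, 175 above the bench). From gate_centre, in gearbox axes, it lies at x = 130 sin(along), y = -130 sin(across) cos(along) mm
- across (a joint): sideways tip of the lever, rad: 0 = middle slots, about -0.31 = left slots, about +0.31 = right column (end of the neutral channel at 0.33); grows as the knob moves right (gearbox -y)
- along (a joint): fore-and-aft tip of the lever, rad: 0 = neutral channel (free to cross within about 0.025 either way), about +0.27 = home in a far slot, about -0.27 = home in a near slot; grows as the knob moves away (gearbox +x)
- lock_arm (a joint): reverse lock, rad: 0 closed, 1.2 fully open at its stop. Flat dark steel arm on the plate, turning on the screw at lock_pivot. Closed, its 36 mm strut points left and blocks the neutral channel between middle and right. Opens clockwise seen from above: strut to the far side, post towards the robot. From about 0.75 the lever passes. Stays where it is left; the post needs about 2 N
- lock_pivot (a point): axis of the lock arm's screw, on the plate's top face, 46 mm to the right of gate_centre (gearbox -y)
- lock_post (a point): upright round post on the lock arm's right-hand end, 12 mm diameter, from 5 to 27 mm above the plate's top, on a 38 mm radius about the screw; this point is on its axis, 16 mm above the plate's top. Closed, it stands beyond the turret's right side, with 30 mm free below the arm
- pliers: combination pliers with red handles, 56 x 171 x 12 mm, lying in front of the gearbox (on the robot's side); origin under its centre; bystander, leave
- screwdriver_blue: blue screwdriver, 25 x 175 x 27 mm, lying left of the gearbox; origin under its centre; bystander, leave
- centre_punch: dark centre punch, 10 x 98 x 10 mm, lying right of the gearbox; origin under its centre; bystander, leave
- block_pine: pine offcut, 26 x 44 x 22 mm, lying right of the gearbox; origin under its centre; bystander, leave
- marker: white and red marker pen, 17 x 135 x 16 mm, lying front left of the gearbox; origin under its centre; bystander, leave
- screwdriver_black: black screwdriver, 22 x 160 x 23 mm, lying on the steel part of the bench at the right; origin under its centre; bystander, leave

How it is judged:
On the way, in this order (a step that is already met when the one before it is completed fails the run):
1. the lock arm is swung clear of the neutral channel while the lever is still left of the lock (value of joint lock_arm above 0.7 rad and value of joint across below 0.1 rad), for 0.1 s.
2. the lever is home in the single right-hand slot (value of joint across above 0.24 rad and value of joint along below -0.235 rad), for 0.2 s.
At the end, for the whole second after the job is handed in: the lever stands in the right-hand near slot (across above 0.24 rad), within about 3 mm at the plate of the slot's end (along below -0.235 rad), the lock arm is open by more than 0.7 rad, and nothing moves (all of step 2 and value of joint lock_arm above 0.7 rad and linear speed of gear_lever below 0.02 m/s); the robot touches nothing.
It fails at once if the lever is gripped or forced (more than 40 N between it and the robot) (contact force between the fingers and gear_lever above 40 N).
It fails at once if a tool or the block round the gearbox is pushed about or lifted (more than 30 mm) (distance of any of pliers, screwdriver_blue, centre_punch, block_pine, marker, screwdriver_black from where it was at the start of the episode above 0.03 m).
It also fails if it takes over 56 s, if anything falls off the work surface, if the arm or the gripper's body presses on something with over 40 N, if the wrist force passes 120 N, or if a joint passes its speed limit or range.

ROBOT

A 6-joint arm with a two-finger parallel gripper is mounted at the origin on a cart in front of the work surface, level with it; the furniture and walls round the work are solid. World frame = base frame: x ahead of the robot, y to its left, z up, the work surface at z = 0. Lengths are in m, angles in rad, forces in N, time in s.
With the tool pointing down it reaches from about 0.325 to 1 m from the base axis. Payload 5.1 kg.
Tool frame: the origin (TCP) lies midway between the tips of the shut fingers; the grasp point (between the pads) lies 19 mm behind it; z points along the fingers, y is the line along which they close (so a half turn about z gives the same grasp; the last joint's range is limited). The gripper opens to 85 mm and grips with 20 to 120 N. Pads are 22 mm wide; open, the fingers measure 114 mm over their backs; the gripper's body (76 mm by 85 mm) begins 54 mm behind the grasp point. The pads swing forward as they close: fully open they stand 13 mm farther back than shut.
Start: joints at [1.111, 0.124, 1.65, -0, 1.367, -0.083], TCP at [0.239, 0.604, 0.231] pointing down, gripper open.
Joint ranges: [-2.61, 2.61], [-1.02, 2.33], [0.03, 2.71], [-1.35, 4.49], [0.32, 2.68], [-2.91, 2.91]. Speed limits (rad/s): [2.57, 2.57, 3.14, 3.14, 3.14, 3.14].

INTERFACE

Orientations are given as a rotation vector (axis times angle).
In Python, from workcell import bot gives the robot as it stands.
- The arm moves only by the shell command python3 -m handwheel 'ROWS' [FORCE]. ROWS is a JSON object of lists of equal length, an entry for each row: "delta_pos": the shift along the tool's x, y, z in cm, a list of three; "spin": the turn about the tool's z in rad; "grip": the closure, from 0 (fully open) to 1 (shut). A call has exactly 10 rows; each row shifts and turns the commanded pose from where the row before left it, along the tool's axes as they then stand; what a row does not reach is not made up. A row lasts 1/8 s, in which the tool goes at most 62.5 mm and 10.7 degrees, less where a joint would pass 70% of its speed; a pose out of reach is approached as far as the arm can. A call with a gripper value outside its range is refused whole. The fingers move at their own pace and stop on an object; FORCE is the grip in N (left out, the last holds). Time passes only in rows, so rows that do not move let the fingers close, or fill a call up. It gives the time, the measured TCP pose, the force, the opening and the grip force at its end, in the units of the state.
- bot.read_state(): the state, without advancing time (a new reading comes with each control period).
- bot.get_image(name): name is "scene" or "side" or "wrist"; returns a dict with "frame" (384x512x3 uint8, red, green, blue), "intrinsics" (3x3 intrinsics, pixels), "R" (3x3) and "t" (3): a world point X has camera coordinates R X + t. Camera axes: x right, y down, z forward; pixel columns grow to the right and rows downward; lengths in m; the calibration is good to about 2 mm. A picture is of the moment at which its call begins. There is no depth.
- bot.sign_off(): hands the job in; it is judged then, once.
The state is a dict: "clock": time; "joint_pos": joint angles; "joint_vel": joint speeds; "joint_torque": joint torques, N m; "tool_pos": TCP position; "tool_rot": TCP orientation; "wrist_force": force on the tool from outside, world axes, zero at the start; "wrist_torque": the same for the moment, N m; "width": finger opening in m; "grasp_force": force on a finger pad.
Only numpy, scipy, OpenCV 4.12 (cv2) and the standard library are available. Lean on these libraries where they do the work, as an engineer would, in place of code of your own. Each camera call takes 0.05 s, during which the arm holds its last target. There are 200 camera calls.

## Working session

There is one attempt and no reset: what is moved stays moved. The work goes in short steps, Python scripts to look and compute and a shell command to move; the robot and the scene stay as the last step left them, time stands still between calls to the robot, and variables do not carry over. Pictures are saved under pics/ and viewed, at most 10 in all, crops included, and the job is handed in when it is done.

```bash
mkdir -p pics
python3 - <<'E'
from workcell import bot
import cv2,numpy as np
s=bot.read_state();print(s)
for n in("scene","side"):
    d=bot.get_image(n);cv2.imwrite(f"pics/{n}0.png",d["frame"][:,:,::-1]);print(n,d["intrinsics"],d["R"],d["t"])
E
```

```text
{'clock': 0.0, 'joint_pos': array([ 1.11140045e+00,  1.24508484e-01,  1.65171241e+00, -1.77595611e-05,
        1.36748527e+00, -8.26154891e-02]), 'joint_vel': array([-1.04292548e-03, -7.86396200e-04,  1.24905948e-03,  6.59860175e-05,
       -8.95865641e-04, -8.40827119e-04]), 'joint_torque': array([ 1.08621682e-04, -4.23633778e+01, -3.65445185e+01, -1.63344412e-04,
        7.31726177e-03,  3.99784270e-06]), 'tool_pos': array([0.23891673, 0.60382756, 0.23002813]), 'tool_rot': array([-0.58824191, -3.08546856,  0.00320546]), 'wrist_force': array([ 0.0907265 , -0.70095101, -0.59511151]), 'wrist_torque': array([-0.00704689,  0.00098876,  0.00604356]), 'grasp_force': 0.0, 'width': 0.08485416841625962}
scene [[392.18482789   0.         249.69267597]
 [  0.         392.18482789 205.78849908]
 [  0.           0.           1.        ]] [[ 0.5094286  -0.86028856 -0.01964944]
 [-0.57507362 -0.3233715  -0.75147934]
 [ 0.64013501  0.39412494 -0.65946395]] [-0.23553935  0.42002808  0.63192282]
side [[495.21552389   0.         265.17775998]
 [  0.         495.21552389 200.47016557]
 [  0.           0.           1.        ]] [[-0.99080731 -0.13488436 -0.01034779]
 [-0.07300174  0.59750259 -0.79853704]
 [ 0.11389299 -0.79044093 -0.60185672]] [0.52819715 0.11131001 1.44664838]
```

View pics/scene0.png

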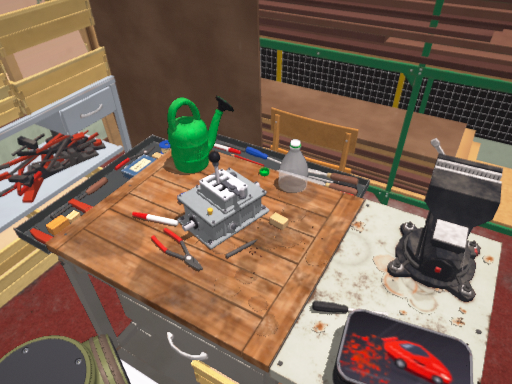

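View pics/side0.png

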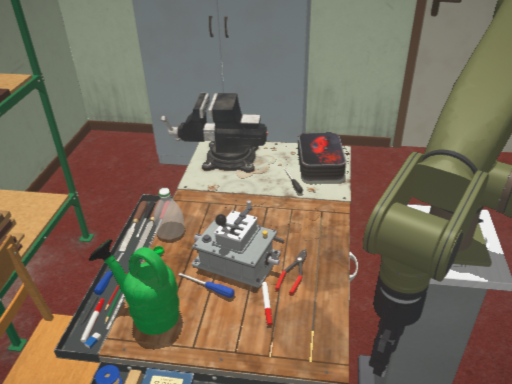

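The scene view has the gearbox around (222,205), with the knob near (214,158). In the side view the gearbox is around (237,245) and the knob near (221,221). Next I'll enlarge both.

Run:
```python
import cv2
a=cv2.imread("pics/scene0.png")[145:245,170:300];cv2.imwrite("pics/s1.png",cv2.resize(a,None,fx=6,fy=6,interpolation=cv2.INTER_CUBIC))
a=cv2.imread("pics/side0.png")[198:298,180:310];cv2.imwrite("pics/d1.png",cv2.resize(a,None,fx=6,fy=6,interpolation=cv2.INTER_CUBIC))
```

```text
(no output)
```

View pics/s1.png

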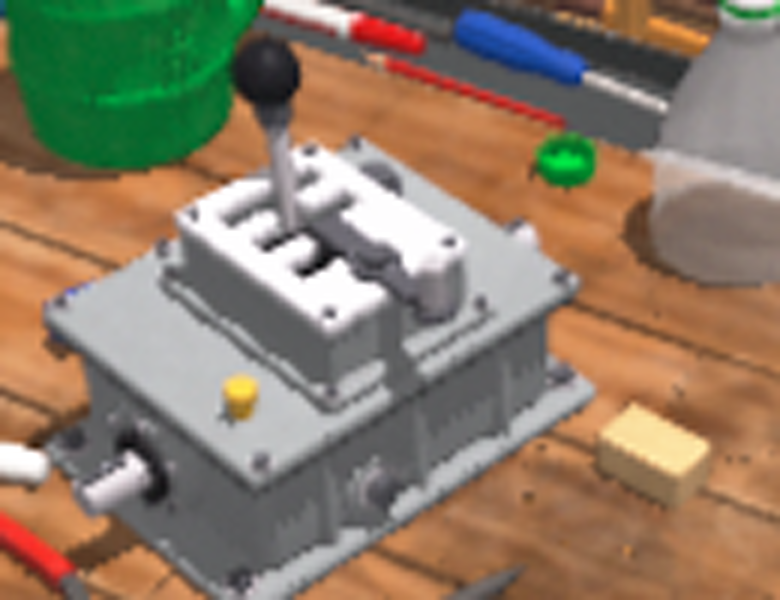

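View pics/d1.png

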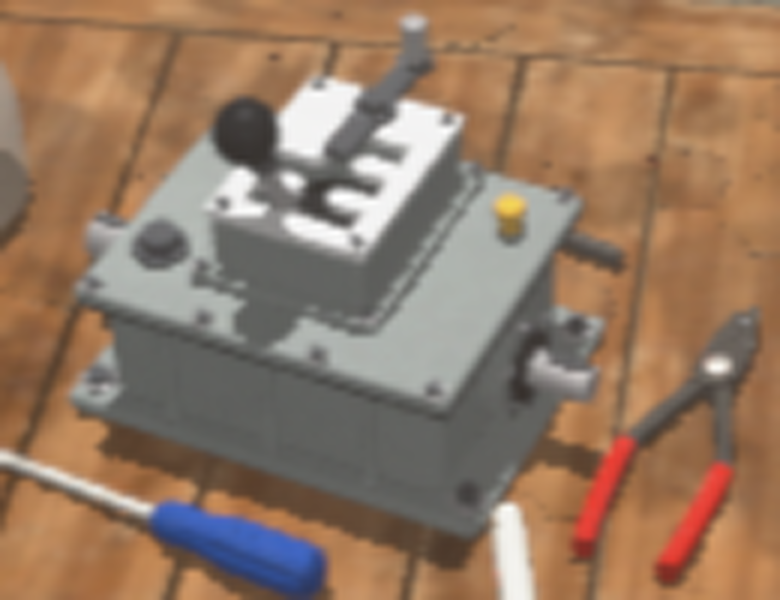

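The enlarged views show:
- **Gate plate screws, scene crop:** (195,215), (310,150), (450,242), (330,315).
- **Gate plate screws, side crop:** (357,241), (223,203), (320,84), (448,119).
- **Knob:** (267,72) in the scene crop and (245,132) in the side crop.
- **Post top:** about (437,262) in the scene crop and (414,22) in the side crop.

```bash
cat > h.py <<'E'
import numpy as np,cv2
def cam(d): return np.array(d["intrinsics"]),np.array(d["R"]),np.array(d["t"])
def plane(c,uv,z):
    K,R,t=c; C=-R.T@t; r=R.T@np.linalg.solve(K,[*uv,1]); return C+r*(z-C[2])/r[2]
def tri(cs,uvs):
    A=[];b=[]
    for (K,R,t),uv in zip(cs,uvs):
        C=-R.T@t; r=R.T@np.linalg.solve(K,[*uv,1]); r/=np.linalg.norm(r); P=np.eye(3)-np.outer(r,r); A.append(P);b.append(P@C)
    A=np.vstack(A);b=np.hstack(b);x=np.linalg.lstsq(A,b,rcond=None)[0]; return x,np.linalg.norm(A@x-b)
def proj(c,X): K,R,t=c;p=K@(R@X+t);return p[:2]/p[2]
E
python3 - <<'E'
from workcell import bot
from h import *
cs=[cam(bot.get_image(n)) for n in("scene","side")]
f=lambda p,o:(np.array(p)+.5)/6-.5+np.array(o)
o=[(170,145),(180,198)]
S=[[(195,215),(310,150),(450,242),(330,315)],[(357,241),(223,203),(320,84),(448,119)]]
for c,s,oo in zip(cs,S,o):
    P=np.array([plane(c,f(p,oo),.12) for p in s]);print(P.round(4))
    m=P.mean(0); x=(P[1]-P[0]+P[2]-P[3]); y=P[0]-P[3]+P[1]-P[2]
    yx=np.arctan2(x[1],x[0]);yy=np.arctan2(-y[0],y[1]);print(m,yx,yy)
    g=m[:2]+.009*np.array([-np.sin(yy),np.cos(yy)]);print("gate",g)
for n,a,b in[("knob",(267,72),(245,132)),("post",(437,262),(414,22)),("nl",S[0][0],S[1][0]),("rf",S[0][2],S[1][2])]:
    print(n,tri(cs,[f(a,o[0]),f(b,o[1])]))
E
```

```text
[[0.5718 0.203  0.12  ]
 [0.6346 0.1863 0.12  ]
 [0.6088 0.0989 0.12  ]
 [0.5446 0.1165 0.12  ]]
[0.58995716 0.15115298 0.12      ] -0.26436963117443335 -0.29522929175817264
gate [0.5925758 0.1597636]
[[0.5719 0.2049 0.12  ]
 [0.6345 0.1874 0.12  ]
 [0.608  0.0996 0.12  ]
 [0.5457 0.1177 0.12  ]]
[0.5900386  0.15241944 0.12      ] -0.2775383569253822 -0.2920998821793788
gate [0.59263027 0.16103821]
knob (array([0.62000295, 0.19448738, 0.16708184]), np.float64(0.0001769027593784761))
post (array([0.56737106, 0.07954431, 0.14507553]), np.float64(0.0011520602687627973))
nl (array([0.5723382 , 0.20371257, 0.11912499]), np.float64(0.00036043191064201013))
rf (array([0.60846395, 0.09894894, 0.11979766]), np.float64(0.0005902590518802968))
```

Gate centre is at about (0.5926, 0.1604) with yaw -0.285. The lever is at along ≈ 0.13 and the lock is closed. I'll shut the fingers, align the tool with the gearbox (tool x = -gearbox x, tool y = gearbox y) and travel to the far side of the post.

```bash
python3 -m handwheel '{"delta_pos":[[0,0,0],[-3,-2.5,0],[-3,-2.5,0],[-3,-2.5,0],[-3,-2.5,0],[-3,-2.5,0],[-3,-2.5,0],[-3,-2.5,0],[-3,-2.5,0],[-3,-2.5,0]],"spin":[-0.09,0,0,0,0,0,0,0,0,0],"grip":[1,1,1,1,1,1,1,1,1,1]}' 20
cat > w.py <<'E'
from workcell import bot
from h import *
from scipy.spatial.transform import Rotation as Ro
G=np.array([.5926,.1604]);a=-.285
M=np.array([[np.cos(a),np.sin(a)],[-np.sin(a),np.cos(a)]])
def loc(p): return np.r_[M@(np.array(p)[:2]-G),p[2]]*1000
if __name__=="__main__":
    s=bot.read_state();R=Ro.from_rotvec(s["tool_rot"]).as_matrix()
    print(s["clock"],"local mm",loc(s["tool_pos"]).round(1),"toolx yaw",np.arctan2(-R[1,0],-R[0,0]).round(3),"z",R[:,2].round(3),"F",np.array(s["wrist_force"]).round(1),s["width"])
E
python3 w.py
```

```text
clock: 1.45
tool_pos: [0.435, 0.311, 0.2312]
tool_rot: [-0.449, -3.109, 0.0]
wrist_force: [1.1, -0.8, 0.1]
width: 0.0002
grasp_force: 0.0
1.45 local mm [-193.6  100.2  231.2] toolx yaw -0.287 z [-0. -0. -1.] F [ 1.1 -0.8  0.1] 0.00018947383831139004
```

```bash
python3 -m handwheel '{"delta_pos":[[-3.2,-2.65,0],[-3.2,-2.65,0],[-3.2,-2.65,0],[-3.2,-2.65,0],[-3.2,-2.65,0],[-3.2,-2.65,0],[-3.2,-2.7,0],[0,0,2],[0,0,2],[0,0,0]],"spin":[0,0,0,0,0,0,0,0,0,0],"grip":[1,1,1,1,1,1,1,1,1,1]}' 
python3 w.py
python3 - <<'E'
from workcell import bot
from w import *
d=[bot.get_image(n) for n in("scene","side","wrist")]
v=[cv2.resize(x["frame"][:,:,::-1][r:r+100,c:c+66],None,fx=4,fy=4,interpolation=cv2.INTER_CUBIC) for x,r,c in((d[0],130,195),(d[1],160,200))]
im=np.hstack(v+[cv2.resize(d[2]["frame"][:,:,::-1],(270,202)).copy() if 0 else np.zeros((400,0,3),np.uint8)])
w=cv2.resize(d[2]["frame"][:,:,::-1],(270,202)); w=cv2.copyMakeBorder(w,0,198,0,0,0)
cv2.imwrite("pics/a1.png",np.hstack([im,w]))
E
```

```text
clock: 2.7
tool_pos: [0.5942, 0.0713, 0.1875]
tool_rot: [-0.446, -3.103, 0.001]
wrist_force: [-1.0, 0.8, 0.6]
width: -0.0
grasp_force: 0.0
2.7 local mm [ 26.6 -85.  187.5] toolx yaw -0.286 z [-0.006  0.    -1.   ] F [-1.   0.8  0.6] -1.159481319161852e-06
```

View pics/a1.png

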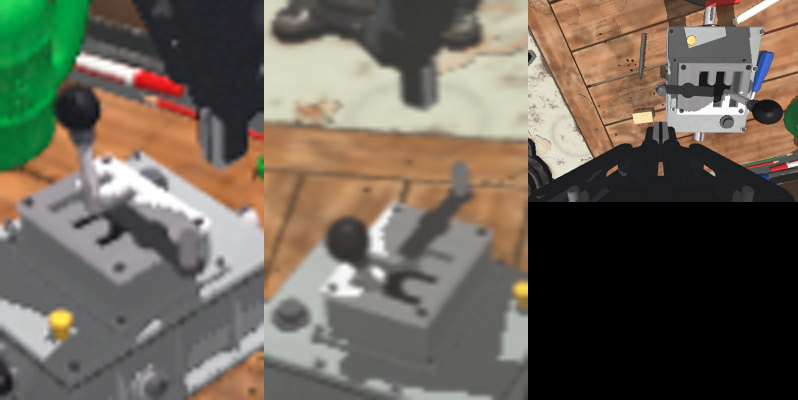

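The wrist view shows the tips just beyond the post and the lock still closed, so I'll descend and push.

```bash
python3 -m handwheel '{"delta_pos":[[-0.6,0,1],[0,0,1],[0,0,1],[0,0,1],[0,0,1],[0,0,0.6],[0.5,0,0],[0.5,0,0],[0.4,0,0],[0.4,0,0]],"spin":[0,0,0,0,0,0,0,0,0,0],"grip":[1,1,1,1,1,1,1,1,1,1]}' >/dev/null
python3 w.py; python3 -m handwheel '{"delta_pos":[[0.4,0,0],[0.4,0,0],[0.4,0.1,0],[0.4,0.2,0],[0.4,0.2,0],[0.4,0.2,0],[0.4,0.2,0],[0.2,0.2,0],[0,0,0],[0,0,0]],"spin":[0,0,0,0,0,0,0,0,0,0],"grip":[1,1,1,1,1,1,1,1,1,1]}' >/dev/null
python3 w.py
```

```text
4.1 local mm [ 17.1 -85.  135.8] toolx yaw -0.287 z [ 0.001  0.    -1.   ] F [ 0.7 -0.7  0.4] 0.0001547801255915052
5.35 local mm [-12.7 -73.9 135.5] toolx yaw -0.287 z [ 0.  0. -1.] F [ 4.   0.7 -2.1] 8.41624699662826e-05
```

```bash
python3 -m handwheel '{"delta_pos":[[0.2,0.1,0],[0.2,0.1,0],[0,0,0],[-1,0,0],[-1,0,0],[0,0,3],[0,0,-3],[0,0,-3],[0,0,-3],[0,0,0]],"spin":[0,0,0,0,0,0,0,0,0,0],"grip":[1,1,1,1,1,1,1,1,1,1]}' | head -0; python3 w.py
```

```text
6.6 local mm [  5.2 -71.8 198.3] toolx yaw -0.287 z [ 0.005  0.    -1.   ] F [-0.1 -0.7  0.3] 0.00020743652359074435Exception ignored on flushing sys.stdout:
BrokenPipeError: [Errno 32] Broken pipe
```

I typed one wrong row there: [0,0,3] drove the tool about 30 mm down before it rose. I'll check that nothing was disturbed.

```bash
python3 -m handwheel '{"delta_pos":[[0,0,-2],[0,0,-1.5],[0,0,0],[0,0,0],[0,0,0],[0,0,0],[0,0,0],[0,0,0],[0,0,0],[0,0,0]],"spin":[0,0,0,0,0,0,0,0,0,0],"grip":[1,1,1,1,1,1,1,1,1,1]}'; python3 w.py
python3 - <<'E'
from workcell import bot
from w import *
d=[bot.get_image(n) for n in("scene","side","wrist")]
v=[cv2.resize(x["frame"][:,:,::-1][r:r+100,c:c+66],None,fx=6,fy=6,interpolation=cv2.INTER_CUBIC) for x,r,c in((d[0],140,190),(d[1],190,200))]
cv2.imwrite("pics/a2.png",np.hstack(v))
cs=cam(d[1]);print("can base",plane(cs,(155,325),0),loc(plane(cs,(155,325),0)))
C=cam(d[2])
cv2.imwrite("pics/a3.png",cv2.resize(d[2]["frame"][:,:,::-1],(800,600)))
def W(x,y,z): return np.r_[G+M.T@np.array([x,y])/1000,z/1000]
for n,p in dict(gate=(0,0,120),knob=(16.7,40.4,167),postclosed=(0,-84,136),post1=(-33,-63,136)).items(): print(n,proj(C,W(*p))*800/512)
E
```

```text
clock: 7.85
tool_pos: [0.5755, 0.0903, 0.2303]
tool_rot: [0.449, 3.109, 0.0]
wrist_force: [-1.0, -0.1, 0.5]
width: 0.0
grasp_force: 0.0
7.85 local mm [  3.3 -72.1 230.3] toolx yaw -0.287 z [ 0.  0. -1.] F [-1.  -0.1  0.5] 2.9346117988529476e-05
can base [0.74768798 0.41250906 0.        ] [ 77.94964205 285.54354224   0.        ]
gate [512.56761424 290.24025025]
knob [614.9441214  347.13221008]
postclosed [369.4362903  298.23812959]
post1 [407.55400526 239.10523171]
```

View pics/a2.png

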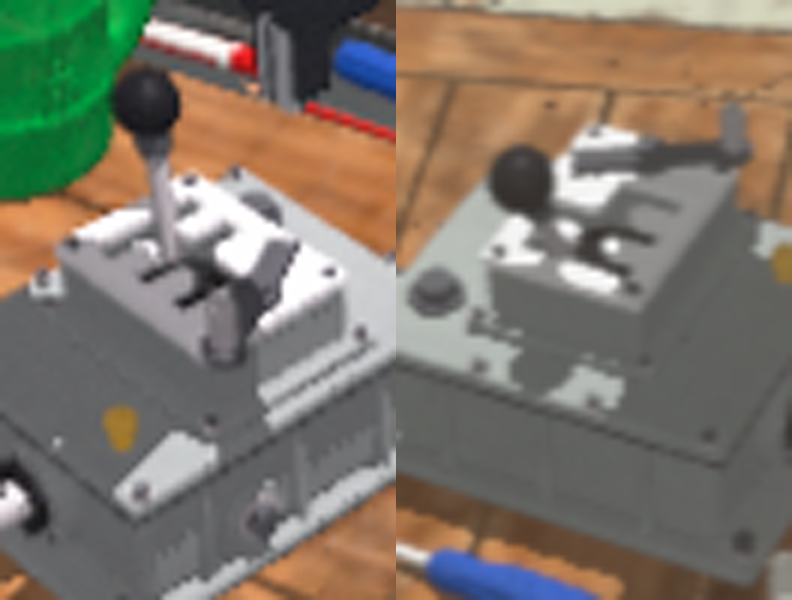

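View pics/a3.png

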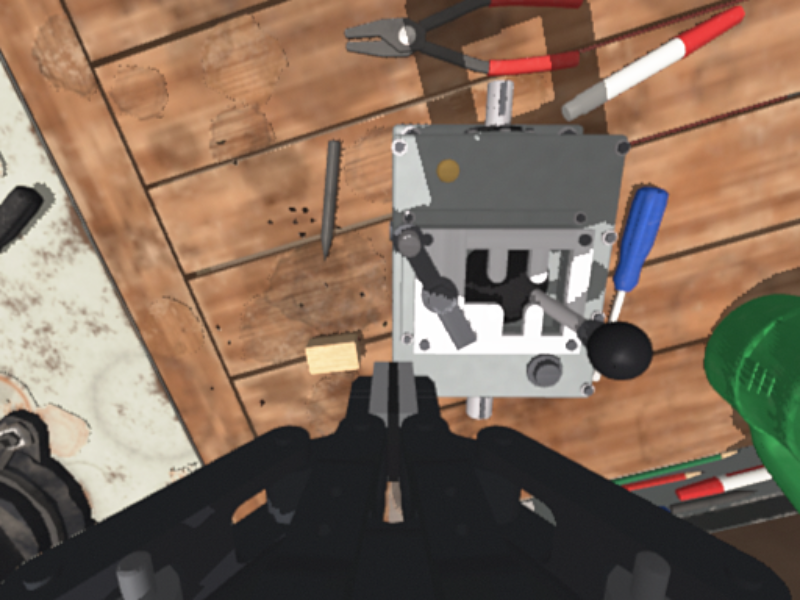

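The lock is open at about 1.07 rad and everything else is undisturbed. In the wrist view the knob is at (618,350), as predicted. I'll go beyond the knob and pull the lever back into neutral.

```bash
python3 -m handwheel '{"delta_pos":[[-1.9,3.8,0],[-1.9,3.8,0],[-1.9,3.8,0],[0,0,0],[0,0,2.5],[0,0,2.5],[0,0,2.3],[0,0,0],[0.5,0,0],[0.5,0,0]],"spin":[0,0,0,0,0,0,0,0,0,0],"grip":[1,1,1,1,1,1,1,1,1,1]}' >/dev/null; python3 w.py
python3 -m handwheel '{"delta_pos":[[0.4,0,0],[0.4,0,0],[0.4,0,0],[0.4,0,0],[0.3,0,0],[0.3,0,0],[0.1,0,0],[0,0,0],[0,0,0],[0,0,0]],"spin":[0,0,0,0,0,0,0,0,0,0],"grip":[1,1,1,1,1,1,1,1,1,1]}' >/dev/null; python3 w.py
```

```text
9.25 local mm [ 50.9  42.1 159.1] toolx yaw -0.287 z [ 0.003  0.    -1.   ] F [ 0.6 -0.2  0.9] 0.0001049160472145645
10.5 local mm [ 27.4  41.8 157.2] toolx yaw -0.287 z [-0. -0. -1.] F [ 1.7 -1.1  1. ] -0.00010299580187116368
```

```bash
python3 -m handwheel '{"delta_pos":[[-1,0,0],[-0.8,1,0],[0,2,0],[0,1.2,0],[1.5,0,0],[1.5,0,0],[1.4,0,0],[0,0,0],[0,0,0],[0,0,0]],"spin":[0,0,0,0,0,0,0,0,0,0],"grip":[1,1,1,1,1,1,1,1,1,1]}' >/dev/null; python3 w.py
python3 - <<'E'
from workcell import bot
from w import *
def W(x,y,z): return np.r_[G+M.T@np.array([x,y])/1000,z/1000]
out=[]
for n in("scene","side","wrist"):
    d=bot.get_image(n);C=cam(d);f=d["frame"][:,:,::-1];u=proj(C,W(0,40,169));c=(u-33).astype(int).clip(0)
    k=4;im=cv2.resize(f[c[1]:c[1]+66,c[0]:c[0]+66],(264,264),interpolation=cv2.INTER_CUBIC)
    for x,col in((0,(0,255,0)),(-10,(0,0,255)),(10,(255,0,0))):
        p=((proj(C,W(x,40,169))-c+.5)*k).astype(int);cv2.circle(im,tuple(int(i) for i in p),2,col,-1)
    out.append(im)
cv2.imwrite("pics/b1.png",np.hstack(out))
E
```

```text
11.75 local mm [  2.   83.7 157.5] toolx yaw -0.287 z [ 0.  0. -1.] F [0.4 0.1 0.7] 0.0004143762553052638
```

View pics/b1.png

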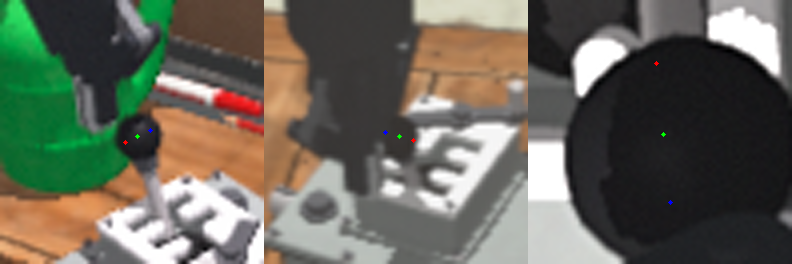

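The knob sits within about 1.5 mm of the neutral line. I'll push it to the right.

```bash
python3 -m handwheel '{"delta_pos":[[0,-0.8,0],[0,-0.6,0],[0,-0.5,0],[0,-0.5,0],[0,-0.5,0],[0,-0.5,0],[0,-0.5,0],[0,-0.5,0],[0,-0.5,0],[0,-0.5,0]],"spin":[0,0,0,0,0,0,0,0,0,0],"grip":[1,1,1,1,1,1,1,1,1,1]}' >/dev/null; python3 w.py
python3 -m handwheel '{"delta_pos":[[0,-0.5,0],[0,-0.5,0],[0,-0.5,0],[0,-0.5,0],[0,-0.5,0],[0,-0.5,0],[0,-0.5,0],[0,-0.4,0],[0,0,0],[0,0,0]],"spin":[0,0,0,0,0,0,0,0,0,0],"grip":[1,1,1,1,1,1,1,1,1,1]}' >/dev/null; python3 w.py
```

```text
13.15 local mm [  1.4  29.4 157.2] toolx yaw -0.287 z [-0. -0. -1.] F [0.1 1.8 1.5] 0.00043469600089111345
14.4 local mm [  1.6  -9.4 157.5] toolx yaw -0.287 z [ 0.    -0.001 -1.   ] F [ 0.1 -0.6  0. ] 0.00013331970871161878
```

```bash
python3 -m handwheel '{"delta_pos":[[0,0.5,0],[0,1,0],[-2,0,0],[-2,0,0],[-1.5,0,0],[0,-1.5,0],[0,-2,0],[0,-1,0],[0,0,0],[0,0,0]],"spin":[0,0,0,0,0,0,0,0,0,0],"grip":[1,1,1,1,1,1,1,1,1,1]}' >/dev/null; python3 w.py
python3 - <<'E'
from workcell import bot
from w import *
def W(x,y,z): return np.r_[G+M.T@np.array([x,y])/1000,z/1000]
out=[]
for n in("scene","side","wrist"):
    d=bot.get_image(n);C=cam(d);f=d["frame"][:,:,::-1];u=proj(C,W(0,-40,169));h=33 if n!="wrist" else 66;c=(u-h).astype(int).clip(0)
    k=132/h;im=cv2.resize(f[c[1]:c[1]+2*h,c[0]:c[0]+2*h],(264,264),interpolation=cv2.INTER_CUBIC)
    for x,col in((0,(0,255,0)),(-10,(0,0,255)),(10,(255,0,0))):
        p=((proj(C,W(x,-40,169))-c+.5)*k).astype(int);cv2.circle(im,tuple(int(i) for i in p),2,col,-1)
    out.append(im)
cv2.imwrite("pics/b2.png",np.hstack(out))
E
```

```text
15.65 local mm [ 56.2 -39.2 157.6] toolx yaw -0.287 z [ 0.  0. -1.] F [0.6 0.2 0.2] 0.0002210078050310912
```

View pics/b2.png

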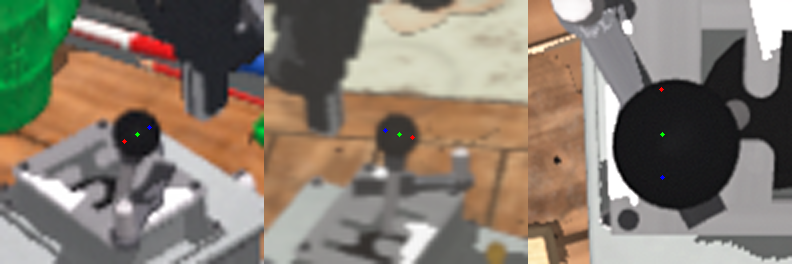

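The knob is at the right end of neutral, about (-1,-38). I'll push it home toward the robot.

```bash
python3 -m handwheel '{"delta_pos":[[1,0,0],[0.8,0,0],[0.6,0,0],[0.5,0,0],[0.5,0,0],[0.5,0,0],[0.5,0,0],[0.4,0,0],[0.4,0,0],[0,0,0]],"spin":[0,0,0,0,0,0,0,0,0,0],"grip":[1,1,1,1,1,1,1,1,1,1]}' >/dev/null; python3 w.py
python3 -m handwheel '{"delta_pos":[[0.3,0,0],[0.3,0,0],[0.2,0,0],[0.2,0,0],[0,0,0],[0,0,0],[0,0,0],[0,0,0],[0,0,0],[0,0,0]],"spin":[0,0,0,0,0,0,0,0,0,0],"grip":[1,1,1,1,1,1,1,1,1,1]}' >/dev/null; python3 w.py
```

```text
17.05 local mm [  3.9 -39.1 157.1] toolx yaw -0.287 z [-0.001  0.    -1.   ] F [-0.1  0.2  1.2] 0.0005152815011078137
18.3 local mm [ -5.6 -39.1 157.4] toolx yaw -0.287 z [-0.  0. -1.] F [ 0.1  0.7 -0.6] -1.4552291931659809e-05
```

Next I'll push gently in 1 mm steps until it reaches the stop.

```bash
python3 -m handwheel '{"delta_pos":[[0.1,0,0],[0.1,0,0],[0,0,0],[0,0,0],[0,0,0],[0,0,0],[0,0,0],[0,0,0],[0,0,0],[0,0,0]],"spin":[0,0,0,0,0,0,0,0,0,0],"grip":[1,1,1,1,1,1,1,1,1,1]}' >/dev/null; python3 w.py
python3 -m handwheel '{"delta_pos":[[0.1,0,0],[0.05,0,0],[0,0,0],[0,0,0],[0,0,0],[0,0,0],[0,0,0],[0,0,0],[0,0,0],[0,0,0]],"spin":[0,0,0,0,0,0,0,0,0,0],"grip":[1,1,1,1,1,1,1,1,1,1]}' >/dev/null; python3 w.py
```

```text
19.55 local mm [ -7.6 -39.1 157.3] toolx yaw -0.287 z [-0. -0. -1.] F [ 1.1 -0.4 -1.8] 9.88567859534903e-05
20.8 local mm [ -9.1 -39.1 157.3] toolx yaw -0.287 z [ 0. -0. -1.] F [ 4.6 -1.3 -3.8] -0.00018248441430153824
```

The force is rising, with the knob at about -35 mm (along ≈ -0.27), so it should be home. I'll back off and verify.

```bash
python3 -m handwheel '{"delta_pos":[[-0.5,0,0],[-1.5,0,0],[-2,0,0],[-2,0,0],[0,0,-2],[0,0,-3],[0,0,-3],[0,0,0],[0,0,0],[0,0,0]],"spin":[0,0,0,0,0,0,0,0,0,0],"grip":[1,1,1,1,1,1,1,1,1,1]}' >/dev/null; python3 w.py
python3 - <<'E'
from workcell import bot
from w import *
def W(x,y,z): return np.r_[G+M.T@np.array([x,y])/1000,z/1000]
out=[]
for n in("scene","side","wrist"):
    d=bot.get_image(n);C=cam(d);f=d["frame"][:,:,::-1];u=proj(C,W(-34.7,-39,164));h=33 if n!="wrist" else 66;c=(u-h).astype(int).clip(0)
    k=132/h;im=cv2.resize(f[c[1]:c[1]+2*h,c[0]:c[0]+2*h],(264,264),interpolation=cv2.INTER_CUBIC)
    for x,col in((-34.7,(0,255,0)),(-24.7,(255,0,0))):
        p=((proj(C,W(x,-39,164))-c+.5)*k).astype(int);cv2.circle(im,tuple(int(i) for i in p),2,col,-1)
    out.append(im)
cv2.imwrite("pics/b3.png",np.hstack(out))
E
```

```text
22.05 local mm [ 49.9 -39.5 235.6] toolx yaw -0.287 z [-0.003 -0.    -1.   ] F [ 0.5 -0.7 -0.4] -0.00012150267314087829
```

View pics/b3.png

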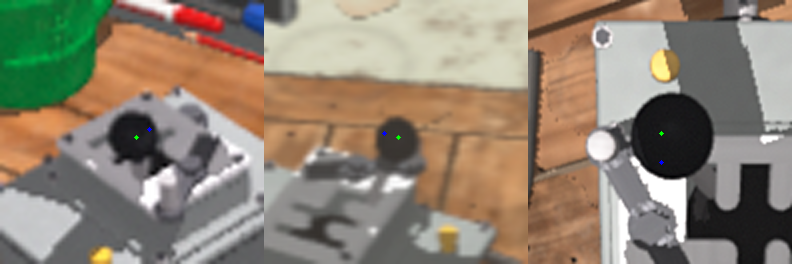

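The knob coincides with the home position in all three views, the lock arm is still open, and the robot is clear of everything.

```bash
python3 -c "
from workcell import bot
print(bot.sign_off())"
```

```text
the job is handed in; nothing more can be done
None
```

The gearbox is in reverse and handed in at about 22 s: by the camera views the lever is home in the right-hand near slot and the lock arm is open (about 1.07 rad when last measured), with no disturbance seen to the tools and block; one mistyped row drove the tool about 30 mm too low beside the turret, with no visible effect.

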